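Clear the bread board

TASK

Clear up this bread station: one end compartment holds a lemon half, the other a crust. First put the spare lemon half from the ledge in with the other lemon half and slide that side's cover fully shut, and slide the crust side's cover fully open; only then take the brush and sweep every crust on the white board into the crust compartment with it. Finally stand the brush upright on its ledge again and slide the crust cover fully shut, leaving the canister, bowl and mug undisturbed.

Things in the scene. Friction and masses are not known exactly. Their poses are not given: they have to be found in the camera images.
- station: Fixed dark wooden bread station. Origin at counter height under the centre of the white board. White board: 95 mm high, x -85..85, y -120..120 mm. Fences along its two long sides, 10 mm thick, tops 110 mm high, inner faces at x = -85 and 85, run on to y = -241 and 241. Beyond each end of the board lies an open compartment, beyond the far fence a brush ledge.
- bin_left (a point): Centre of the left (+y) compartment's mouth, level with the board, 177.5 mm from the station's axis. The compartment is 170 mm (station x) by 115 mm (station y) inside, y 120..235 mm; its floor is 8 mm above the counter, 79 mm below the shut cover.
- bin_right (a point): The same for the right (-y) compartment, y -235..-120 mm.
- ledge (a point): Centre of the top of the ledge, 95 mm above the counter: x 95..190, y -200..200 mm in the station's frame, with a lip 5 mm thick and 8 mm high along its far edge.
- cover_left (a joint): Slide of the navy cover over the left (+y) compartment, m: 0 fully shut, 0.115 fully open (slid outwards, to station +y). The cover is a plate 168 x 118 x 8 mm, its top level with the board.
- cover_right (a joint): The same for the right (-y) compartment: 0 fully shut, 0.115 fully open (slid outwards, to station -y).
- cover_left_pull (a point): Point on the left cover's upright brass bar pull, 12 mm below its top, 20 mm above the cover. The bar is 80 mm long (station x), 14 mm thick (station y), 32 mm tall, and stands 74 mm outwards from the cover's inner edge.
- cover_right_pull (a point): The same on the right cover's pull.
- brush: Hand brush standing on its stiff (rigid) black bristles. Origin at the centre of its underside; x along its length, z up. 140 mm long (x), 36 mm thick (y) and 100 mm tall: bristles to 40 mm, wooden head to 65 mm, above it a wooden grip rib 100 mm long, 26 mm thick, 65 to 100 mm high.
- lemon: Yellow lemon half lying in one compartment (that is the lemon side), 54 mm across, 34 mm tall, cut face down, its lowest 13 mm straight-sided. Origin at the centre of the cut face.
- lemon2: Spare lemon half, the same, cut face down on the ledge beside the brush.
- crust0: Crust that already lies in the crust compartment, like the others. Origin at its centre.
- crust1: Dry brown bread crust on the board, a rigid block 42 x 28 x 22 mm (x, y, z). Origin at its centre. May be absent.
- crust2: Dry brown bread crust on the board, a rigid block 42 x 28 x 22 mm (x, y, z). Origin at its centre. May be absent.
- crust3: Dry brown bread crust on the board, a rigid block 42 x 28 x 22 mm (x, y, z). Origin at its centre. May be absent.
- crust4: Dry brown bread crust on the board, a rigid block 42 x 28 x 22 mm (x, y, z). Origin at its centre. May be absent.
- crust5: Dry brown bread crust on the board, a rigid block 42 x 28 x 22 mm (x, y, z). Origin at its centre. May be absent.
- crust6: Dry brown bread crust on the board, a rigid block 42 x 28 x 22 mm (x, y, z). Origin at its centre. May be absent.
- canister: Bystander: white jar with a brass cap, 80 mm across, 130 mm tall. Origin under its centre.
- bowl: Bystander: white bowl, 120 mm across, 50 mm tall. Origin under its centre.
- mug: Bystander: blue mug, 80 mm across, 90 mm tall. Origin under its centre.
Not all that is in view belongs to the job. Leave any blue look-alike of the crust6 alone. There is more than one size of the brush; the one meant has the size given above.

How it is judged (in metres and radians):
On the way, in this order (a step that is already met when the one before it is completed fails the run):
1. both lemon halves are in the lemon compartment, its cover is shut (within 6 mm) and the cover on the crust side is open (at least 100 mm) ((((y of lemon in the frame of station between 0.12 and 0.245 m and z of lemon in the frame of station below 0.08 m and x of lemon in the frame of station between -0.09 and 0.09 m) and (y of lemon2 in the frame of station between 0.12 and 0.245 m and z of lemon2 in the frame of station below 0.08 m and x of lemon2 in the frame of station between -0.09 and 0.09 m) and value of joint cover_left below 0.006 m and value of joint cover_right above 0.1 m) or ((y of lemon in the frame of station between -0.245 and -0.12 m and z of lemon in the frame of station below 0.08 m and x of lemon in the frame of station between -0.09 and 0.09 m) and (y of lemon2 in the frame of station between -0.245 and -0.12 m and z of lemon2 in the frame of station below 0.08 m and x of lemon2 in the frame of station between -0.09 and 0.09 m) and value of joint cover_right below 0.006 m and value of joint cover_left above 0.1 m))), for 0.2 s.
2. the brush is over the board or its ends, between the fences, its bristles less than 40 mm above the board, with the lemon side shut ((((y of lemon in the frame of station between 0.12 and 0.245 m and z of lemon in the frame of station below 0.08 m and x of lemon in the frame of station between -0.09 and 0.09 m) and (y of lemon2 in the frame of station between 0.12 and 0.245 m and z of lemon2 in the frame of station below 0.08 m and x of lemon2 in the frame of station between -0.09 and 0.09 m) and value of joint cover_left below 0.006 m and x of brush in the frame of station between -0.06 and 0.06 m and z of brush in the frame of station below 0.135 m and y of brush in the frame of station between -0.245 and 0.245 m) or ((y of lemon in the frame of station between -0.245 and -0.12 m and z of lemon in the frame of station below 0.08 m and x of lemon in the frame of station between -0.09 and 0.09 m) and (y of lemon2 in the frame of station between -0.245 and -0.12 m and z of lemon2 in the frame of station below 0.08 m and x of lemon2 in the frame of station between -0.09 and 0.09 m) and value of joint cover_right below 0.006 m and x of brush in the frame of station between -0.06 and 0.06 m and z of brush in the frame of station below 0.135 m and y of brush in the frame of station between -0.245 and 0.245 m))), for 0.1 s.
3. every crust is in the crust compartment while the brush is still over the board or its ends, and the lemon side is still shut ((((y of lemon in the frame of station between 0.12 and 0.245 m and z of lemon in the frame of station below 0.08 m and x of lemon in the frame of station between -0.09 and 0.09 m) and (y of lemon2 in the frame of station between 0.12 and 0.245 m and z of lemon2 in the frame of station below 0.08 m and x of lemon2 in the frame of station between -0.09 and 0.09 m) and value of joint cover_left below 0.006 m and x of brush in the frame of station between -0.08 and 0.08 m and (y of crust0 in the frame of station between -0.245 and -0.12 m and z of crust0 in the frame of station below 0.08 m and x of crust0 in the frame of station between -0.09 and 0.09 m) and (y of crust1 in the frame of station between -0.245 and -0.12 m and z of crust1 in the frame of station below 0.08 m and x of crust1 in the frame of station between -0.09 and 0.09 m) and (y of crust2 in the frame of station between -0.245 and -0.12 m and z of crust2 in the frame of station below 0.08 m and x of crust2 in the frame of station between -0.09 and 0.09 m) and (y of crust3 in the frame of station between -0.245 and -0.12 m and z of crust3 in the frame of station below 0.08 m and x of crust3 in the frame of station between -0.09 and 0.09 m) and (y of crust4 in the frame of station between -0.245 and -0.12 m and z of crust4 in the frame of station below 0.08 m and x of crust4 in the frame of station between -0.09 and 0.09 m) and (y of crust5 in the frame of station between -0.245 and -0.12 m and z of crust5 in the frame of station below 0.08 m and x of crust5 in the frame of station between -0.09 and 0.09 m) and (y of crust6 in the frame of station between -0.245 and -0.12 m and z of crust6 in the frame of station below 0.08 m and x of crust6 in the frame of station between -0.09 and 0.09 m)) or ((y of lemon in the frame of station between -0.245 and -0.12 m and z of lemon in the frame of station below 0.08 m and x of lemon in the frame of station between -0.09 and 0.09 m) and (y of lemon2 in the frame of station between -0.245 and -0.12 m and z of lemon2 in the frame of station below 0.08 m and x of lemon2 in the frame of station between -0.09 and 0.09 m) and value of joint cover_right below 0.006 m and x of brush in the frame of station between -0.08 and 0.08 m and (y of crust0 in the frame of station between 0.12 and 0.245 m and z of crust0 in the frame of station below 0.08 m and x of crust0 in the frame of station between -0.09 and 0.09 m) and (y of crust1 in the frame of station between 0.12 and 0.245 m and z of crust1 in the frame of station below 0.08 m and x of crust1 in the frame of station between -0.09 and 0.09 m) and (y of crust2 in the frame of station between 0.12 and 0.245 m and z of crust2 in the frame of station below 0.08 m and x of crust2 in the frame of station between -0.09 and 0.09 m) and (y of crust3 in the frame of station between 0.12 and 0.245 m and z of crust3 in the frame of station below 0.08 m and x of crust3 in the frame of station between -0.09 and 0.09 m) and (y of crust4 in the frame of station between 0.12 and 0.245 m and z of crust4 in the frame of station below 0.08 m and x of crust4 in the frame of station between -0.09 and 0.09 m) and (y of crust5 in the frame of station between 0.12 and 0.245 m and z of crust5 in the frame of station below 0.08 m and x of crust5 in the frame of station between -0.09 and 0.09 m) and (y of crust6 in the frame of station between 0.12 and 0.245 m and z of crust6 in the frame of station below 0.08 m and x of crust6 in the frame of station between -0.09 and 0.09 m)))), for 0.2 s.
At the end, for the whole second after the job is handed in: All crusts lie in the crust compartment and both lemon halves in the other, both covers are shut (within 6 mm), and the brush stands upright (within 0.15 rad) and at rest on the ledge, its centre above it ((((y of lemon in the frame of station between 0.12 and 0.245 m and z of lemon in the frame of station below 0.08 m and x of lemon in the frame of station between -0.09 and 0.09 m) and (y of lemon2 in the frame of station between 0.12 and 0.245 m and z of lemon2 in the frame of station below 0.08 m and x of lemon2 in the frame of station between -0.09 and 0.09 m) and (y of crust0 in the frame of station between -0.245 and -0.12 m and z of crust0 in the frame of station below 0.08 m and x of crust0 in the frame of station between -0.09 and 0.09 m) and (y of crust1 in the frame of station between -0.245 and -0.12 m and z of crust1 in the frame of station below 0.08 m and x of crust1 in the frame of station between -0.09 and 0.09 m) and (y of crust2 in the frame of station between -0.245 and -0.12 m and z of crust2 in the frame of station below 0.08 m and x of crust2 in the frame of station between -0.09 and 0.09 m) and (y of crust3 in the frame of station between -0.245 and -0.12 m and z of crust3 in the frame of station below 0.08 m and x of crust3 in the frame of station between -0.09 and 0.09 m) and (y of crust4 in the frame of station between -0.245 and -0.12 m and z of crust4 in the frame of station below 0.08 m and x of crust4 in the frame of station between -0.09 and 0.09 m) and (y of crust5 in the frame of station between -0.245 and -0.12 m and z of crust5 in the frame of station below 0.08 m and x of crust5 in the frame of station between -0.09 and 0.09 m) and (y of crust6 in the frame of station between -0.245 and -0.12 m and z of crust6 in the frame of station below 0.08 m and x of crust6 in the frame of station between -0.09 and 0.09 m)) or ((y of lemon in the frame of station between -0.245 and -0.12 m and z of lemon in the frame of station below 0.08 m and x of lemon in the frame of station between -0.09 and 0.09 m) and (y of lemon2 in the frame of station between -0.245 and -0.12 m and z of lemon2 in the frame of station below 0.08 m and x of lemon2 in the frame of station between -0.09 and 0.09 m) and (y of crust0 in the frame of station between 0.12 and 0.245 m and z of crust0 in the frame of station below 0.08 m and x of crust0 in the frame of station between -0.09 and 0.09 m) and (y of crust1 in the frame of station between 0.12 and 0.245 m and z of crust1 in the frame of station below 0.08 m and x of crust1 in the frame of station between -0.09 and 0.09 m) and (y of crust2 in the frame of station between 0.12 and 0.245 m and z of crust2 in the frame of station below 0.08 m and x of crust2 in the frame of station between -0.09 and 0.09 m) and (y of crust3 in the frame of station between 0.12 and 0.245 m and z of crust3 in the frame of station below 0.08 m and x of crust3 in the frame of station between -0.09 and 0.09 m) and (y of crust4 in the frame of station between 0.12 and 0.245 m and z of crust4 in the frame of station below 0.08 m and x of crust4 in the frame of station between -0.09 and 0.09 m) and (y of crust5 in the frame of station between 0.12 and 0.245 m and z of crust5 in the frame of station below 0.08 m and x of crust5 in the frame of station between -0.09 and 0.09 m) and (y of crust6 in the frame of station between 0.12 and 0.245 m and z of crust6 in the frame of station below 0.08 m and x of crust6 in the frame of station between -0.09 and 0.09 m))) and value of joint each of cover_left, cover_right below 0.006 m and x of brush in the frame of station between 0.095 and 0.195 m and y of brush in the frame of station between -0.2 and 0.2 m and z of brush in the frame of station between 0.085 and 0.11 m and angle between brush's own z axis and vertical below 0.15 rad and linear speed of brush below 0.02 m/s); the robot touches nothing.
It fails at once if a bystander (canister, bowl or mug) is moved more than 40 mm or tipped over (distance of any of canister, bowl, mug from where it was at the start of the episode above 0.04 m or angle between any of canister, bowl, mug's own z axis and vertical above 0.5 rad).
Of crust1, crust2, crust3, crust4, crust5, crust6 only 3 to 6 are there at a start; the rules pass over those that are not, and their reading is None.
At some moment in a run one of crust1, crust2, crust3, crust4, crust5, crust6 may be knocked a few centimetres aside while the robot is not near it.
It also fails if it takes over 192 s, if anything falls off the work surface, if the arm or the gripper's body presses on something with over 40 N, if the wrist force passes 120 N, or if a joint passes its speed limit or range.

ROBOT

A 7-joint arm with a two-finger parallel gripper is mounted at the origin on the work surface. World frame = base frame: x ahead of the robot, y to its left, z up, the work surface at z = 0. Lengths are in m, angles in degrees, forces in N, time in s.
With the tool pointing down it reaches from about 0.35 to 0.775 m from the base axis. Payload 3.1 kg.
Tool frame: the origin (TCP) lies on the centre line of the jaws, within the pads' length; the fingertips stand 17 mm ahead of it and the grasp point (between the pads) lies 2 mm behind it (robot.tip_reach is the distance from the TCP to the fingertips, in m); z points along the fingers, y is the direction in which the jaws open and shut (so a half turn about z gives the same grasp; the last joint's range is limited). The gripper opens to 85 mm and grips with 20 to 120 N. Pads are 22 mm wide; open, the fingers measure 114 mm over their backs; the gripper's body (76 mm by 85 mm) begins 54 mm behind the grasp point. The pads swing forward as they close: fully open they stand 13 mm farther back than shut.
Start: joints at [68.371, 17.813, 0.802, 86.603, -0.252, 75.585, -1.558], TCP at [0.181, -0.519, 0.248] pointing down, gripper open.
Joint ranges: [-154.91, 154.91], [-16.99, 109.72], [-72.82, 74.43], [7.12, 147.25], [-82.49, 262.49], [11.32, 116.49], [-174.64, 174.64]. Speed limits (degrees/s): [159.86, 159.86, 180, 180, 180, 180, 180].

INTERFACE

Orientations are given as [roll, pitch, yaw] about the fixed x, y, z axes, in that order (R = Rz(yaw) Ry(pitch) Rx(roll)).
In Python, from station import robot, fingers, vision, workorder, recognise gives the robot as it stands. Calls block until the motion is done:
- robot.move_to(position, orientation): joint-space move of the TCP to a pose.
- robot.line_to(position, orientation=None, velocity=0.15, f_stop=None): straight line of the TCP; orientation=None keeps the orientation; velocity is the mean speed in m/s. With f_stop (N) it stops when the force on the tool has changed by that much, and returns True; else False.
- robot.move_j(angles): joint-space move.
- fingers.gripper_to(opening, force=None): opening from 0.0 (shut) to 1.0 (fully open); force is the grip in N (None keeps the last); returns when the fingers have stopped.
- robot.pause(seconds).
- robot.inverse_kinematics(position, orientation): joint angles nearest the present ones, or None.
- vision.grab_frame(name): name is "scene" or "top"; returns the picture (480x640x3 uint8, red, green, blue); there is no depth.
- vision.calibration(name): a dict with "mtx" (3x3 intrinsics, pixels), "k1" (the pictures are not rectified: a ray, as slopes to the right and down, at radius r is drawn at 1 + k1 r^2 times it, then the intrinsics apply), "extrinsics" (4x4, takes a point from world to camera coordinates). Camera axes: x right, y up, looking along -z (the intrinsics and any distortion apply to the point x, -y, -z); pixel columns grow to the right and rows downward; lengths in m; the calibration is good to about 2 mm. A picture is of the moment at which its call begins. calibration takes no time and is no camera call.
A pose or a line that the arm cannot do raises robot.PlanningError and nothing moves.
- workorder.close_job(): hands the job in, once; it reports no verdict.
Trained networks look in the newest picture that a camera, given by its name, has taken for a name from the list of things; names that differ only in an ending like _2 or _b are one class to them, and where a whole thing is asked for, a point or a joint stands for the part that bears it (a point fixed in the world has none). Each returns a list of dicts, best first, with "p" (0 to 1); they miss things now and then, are a little off and sometimes report something else, mostly with a low value. They report only what shows in the picture. A call takes as long as a camera call. They do not tell look-alikes from the thing itself.
- recognise(label, camera): "rect" ([centre column, centre row, width, height] in pixels, round what is visible of it).
Readings, each from a call of its own:
- robot.current_time_s(): time.
- robot.current_joint_positions(): joint angles.
- robot.current_dq(): joint speeds.
- robot.current_joint_torque(): joint torques, N m.
- robot.current_tool_pos(): TCP position.
- robot.current_eef_rot(): TCP orientation.
- robot.current_contact_force(): force on the tool from outside, world axes, zero at the start.
- robot.current_torque(): the same for the moment, N m.
- robot.current_finger_gap(): opening from 0.0 (shut) to 1.0 (fully open).
Only numpy, scipy, OpenCV 4.12 (cv2) and the standard library are available. Lean on these libraries where they do the work, as an engineer would, in place of code of your own. Each camera call takes 0.05 s, during which the arm holds its last target.

## Working session

There is one attempt and no reset: what is moved stays moved. The work goes in short steps, each a Python script; the robot and the scene stay as the last script left them, time stands still between calls to the robot, and variables do not carry over. Pictures are saved under pics/ and viewed, and the job is handed in when it is done.

```bash
mkdir -p pics; ls
python3 - <<'E'
from station import robot, fingers, vision, workorder, recognise
import cv2,numpy as np
for n in ("scene","top"):
    im=vision.grab_frame(n); cv2.imwrite(f"pics/a_{n}.png",im[:,:,::-1])
    c=vision.calibration(n); print(n,c)
    for l in ("station","brush","lemon","crust1","canister","bowl","mug","cover_left","cover_right"):
        print(l,[(np.round(d['rect']).tolist(),round(d['p'],2)) for d in recognise(l,n)])
print(robot.current_time_s())
E
```

```text
pics
scene {'mtx': array([[622.97037555,   0.        , 320.7913317 ],
       [  0.        , 622.97037555, 239.39829936],
       [  0.        ,   0.        ,   1.        ]]), 'k1': -0.17189799315505763, 'extrinsics': array([[-0.22901777,  0.97316146,  0.02253066,  0.11889614],
       [-0.61492973, -0.16257879,  0.77164083,  0.28369407],
       [ 0.75459412,  0.16286469,  0.63565934, -1.62192379],
       [ 0.        ,  0.        ,  0.        ,  1.        ]])}
station [([337.0, 263.0, 391.0, 189.0], 0.89)]
brush [([381.0, 264.0, 87.0, 74.0], 0.88), ([387.0, 396.0, 53.0, 60.0], 0.61), ([310.0, 198.0, 24.0, 20.0], 0.3)]
lemon [([251.0, 254.0, 30.0, 28.0], 0.65), ([264.0, 222.0, 14.0, 19.0], 0.42), ([335.0, 264.0, 393.0, 188.0], 0.39)]
crust1 [([343.0, 207.0, 22.0, 18.0], 0.81), ([368.0, 214.0, 23.0, 27.0], 0.8), ([298.0, 222.0, 22.0, 22.0], 0.79), ([308.0, 198.0, 25.0, 18.0], 0.76), ([420.0, 253.0, 9.0, 5.0], 0.59)]
canister [([468.0, 334.0, 60.0, 85.0], 0.78), ([335.0, 263.0, 392.0, 182.0], 0.3)]
bowl [([289.0, 360.0, 78.0, 66.0], 0.58), ([420.0, 253.0, 7.0, 6.0], 0.34)]
mug [([131.0, 28
[... 678 characters left out ...]
0, 26.0], 0.58)]
brush [([243.0, 116.0, 37.0, 47.0], 0.89), ([253.0, 175.0, 89.0, 42.0], 0.8)]
lemon [([379.0, 199.0, 28.0, 28.0], 0.9), ([391.0, 306.0, 28.0, 28.0], 0.66), ([275.0, 280.0, 24.0, 24.0], 0.49)]
crust1 [([278.0, 234.0, 19.0, 28.0], 0.93), ([347.0, 248.0, 22.0, 27.0], 0.68), ([275.0, 280.0, 26.0, 22.0], 0.66), ([345.0, 294.0, 29.0, 21.0], 0.61), ([226.0, 280.0, 18.0, 25.0], 0.6), ([303.0, 288.0, 31.0, 25.0], 0.57)]
canister [([178.0, 160.0, 55.0, 61.0], 0.73)]
bowl [([322.0, 123.0, 59.0, 56.0], 0.59), ([228.0, 281.0, 16.0, 25.0], 0.27)]
mug []
cover_left [([177.0, 253.0, 85.0, 96.0], 0.84), ([392.0, 305.0, 30.0, 29.0], 0.16)]
cover_right [([454.0, 284.0, 74.0, 104.0], 0.84)]
1.0
```

View pics/a_top.png

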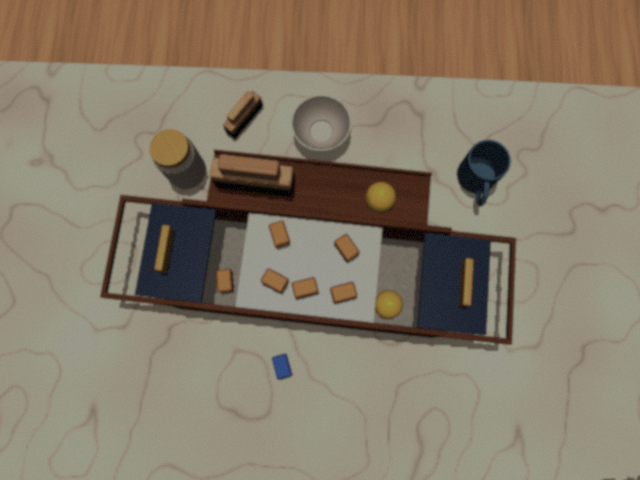

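View pics/a_scene.png

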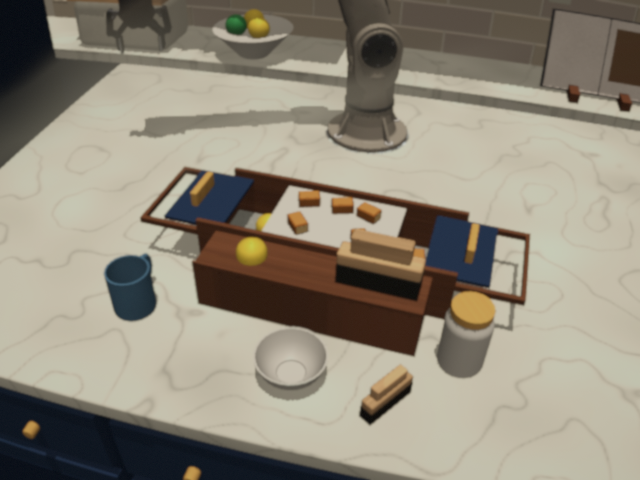

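```bash
cat > h.py <<'E'
from station import robot, fingers, vision, workorder, recognise
import cv2,numpy as np
def proj(P,n):
    c=vision.calibration(n);P=np.atleast_2d(P);E=np.array(c['extrinsics'])
    q=P@E[:3,:3].T+E[:3,3];q=np.c_[q[:,0],-q[:,1],-q[:,2]]
    s=q[:,:2]/q[:,2:];s=s*(1+c['k1']*(s**2).sum(1,keepdims=True))
    return s@np.array(c['mtx'])[:2,:2].T+np.array(c['mtx'])[:2,2]
def unproj(uv,z,n):
    c=vision.calibration(n);uv=np.atleast_2d(np.float64(uv));E=np.array(c['extrinsics']);M=np.array(c['mtx'])
    d=(uv-M[:2,2])/M[0,0];s=d.copy()
    for _ in range(20): s=d/(1+c['k1']*(s**2).sum(1,keepdims=True))
    r=np.c_[s[:,0],-s[:,1],-np.ones(len(s))]@E[:3,:3]
    o=-E[:3,:3].T@E[:3,3]
    t=(z-o[2])/r[:,2]
    return o+r*t[:,None]
def snap(n,name,crop=None,k=1):
    im=vision.grab_frame(n);o=im[:,:,::-1]
    if crop: o=o[crop[1]:crop[3],crop[0]:crop[2]]
    o=cv2.resize(o,None,fx=k,fy=k,interpolation=cv2.INTER_CUBIC);cv2.imwrite(f"pics/{name}.png",o);return im
E
python3 - <<'E'
from h import *
im=cv2.imread('pics/a_top.png')
cv2.imwrite('pics/a_crop.png',cv2.resize(im[140:350,95:525],None,fx=1.8,fy=1.8,interpolation=cv2.INTER_CUBIC))
hsv=cv2.cvtColor(im,cv2.COLOR_BGR2HSV)
m=((hsv[...,2]>150)&(hsv[...,1]<60)).astype(np.uint8)
m[:200]=0;m[335:]=0;m[:,:225]=0;m[:,395:]=0
m=cv2.morphologyEx(m,cv2.MORPH_OPEN,np.ones((3,3)))
n,l,st,ce=cv2.connectedComponentsWithStats(m);print(st)
i=1+np.argmax(st[1:,4]);cs,_=cv2.findContours((l==i).astype(np.uint8),0,2)
h=cv2.convexHull(max(cs,key=len));q=cv2.approxPolyDP(h,8,True)[:,0];print(q.tolist());print(unproj(q,.095,'top').round(4))
E
```

```text
[[     0      0    640    480 298654]
 [   238    216    142    104   8218]
 [   286    292      5      3     15]
 [   225    324     21     11    129]
 [   256    328     15      7     90]
 [   272    330      8      5     36]
 [   283    330      5      5     19]
 [   247    332      7      3     21]
 [   294    332      6      3     18]]
[[250, 217], [377, 230], [370, 319], [239, 305]]
[[ 0.6017  0.1353  0.095 ]
 [ 0.5887 -0.0926  0.095 ]
 [ 0.4312 -0.085   0.095 ]
 [ 0.4441  0.1422  0.095 ]]
```

View pics/a_crop.png

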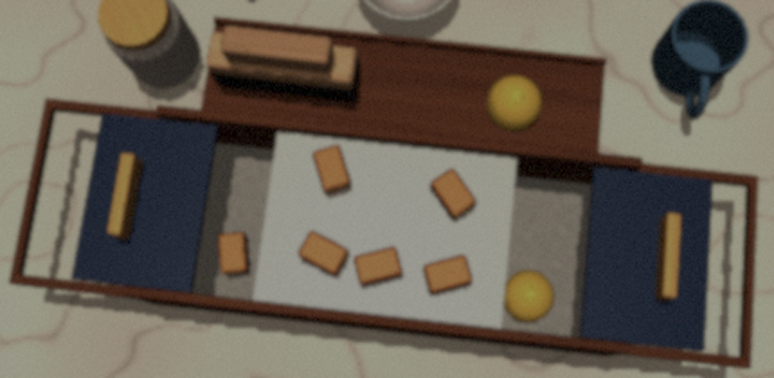

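Run:
```python
from h import *
from scipy.optimize import least_squares
c=vision.calibration('top');E=c['extrinsics'];print('cam',-E[:3,:3].T@E[:3,3]);E=vision.calibration('scene')['extrinsics'];print('scene cam',-E[:3,:3].T@E[:3,3])
f=lambda q:(np.array(q)/1.8+[95,140])
obs=[((.085,.12,.095),f((275,132))),((.085,-.12,.095),f((517,157))),((-.085,-.12,.095),f((500,330))),((-.085,.12,.095),f((252,300))),
((.190,.2,.103),f((217,20))),((.190,-.2,.103),f((604,62)))]
P=np.array([o[0] for o in obs]);U=np.array([o[1] for o in obs])
def w(x,P):
    R=np.array([[np.cos(x[2]),-np.sin(x[2])],[np.sin(x[2]),np.cos(x[2])]])
    return np.c_[P[:,:2]@R.T+x[:2],P[:,2]]
r=least_squares(lambda x:(proj(w(x,P),'top')-U).ravel(),[.52,.02,0],loss='soft_l1')
print(r.x,np.degrees(r.x[2]));print((proj(w(r.x,P),'top')-U).round(2))
im=cv2.imread('pics/a_top.png');im=cv2.resize(im,None,fx=1.25,fy=1.25);im2=cv2.resize(cv2.imread('pics/a_scene.png'),None,fx=1.25,fy=1.25)
loops=[[(.085,.12,.095),(.085,-.12,.095),(-.085,-.12,.095),(-.085,.12,.095)],[(.085,.241,.11),(.095,.241,.11),(.095,-.241,.11),(.085,-.241,.11)],[(-.085,.241,.11),(-.095,.241,.11),(-.095,-.241,.11),(-.085,-.241,.11)],[(.095,.2,.095),(.19,.2,.095),(.19,-.2,.095),(.095,-.2,.095)]]
for I,n in((im,'top'),(im2,'scene')):
  for L in loops: cv2.polylines(I,[np.int32(np.round(proj(w(r.x,np.array(L)),n)*1.25*16))],True,(0,255,0),1,cv2.LINE_AA,4)
  cv2.imwrite(f'pics/fit_{n}.png',I)
```

```text
cam [ 0.37562008 -0.01028465  1.01221379]
scene cam [1.42557541 0.19457161 0.80940227]
[ 0.51729471  0.02407071 -0.06525021] -3.738561460344617
[[ 0.94 -0.86]
 [-0.33 -0.05]
 [ 0.11 -0.33]
 [-0.31  0.34]
 [-2.39  0.3 ]
 [ 1.08  0.4 ]]
```

View pics/fit_top.png

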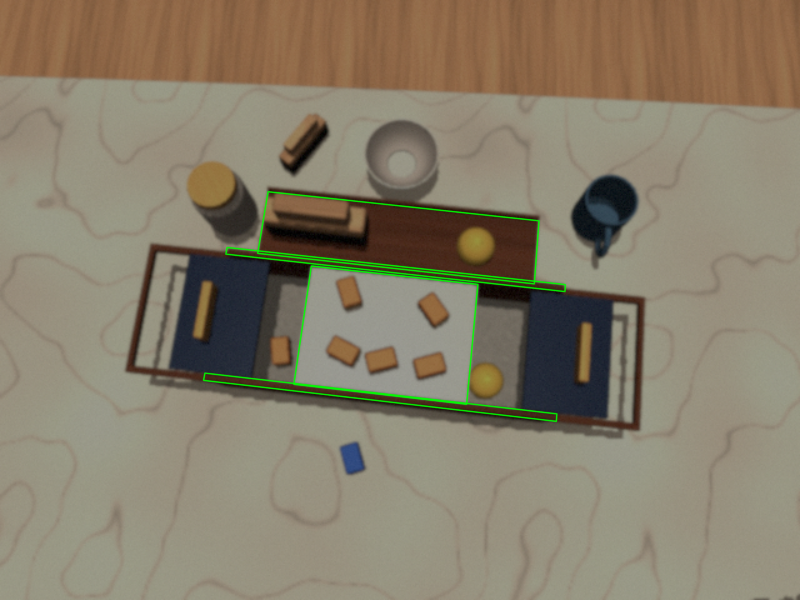

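View pics/fit_scene.png

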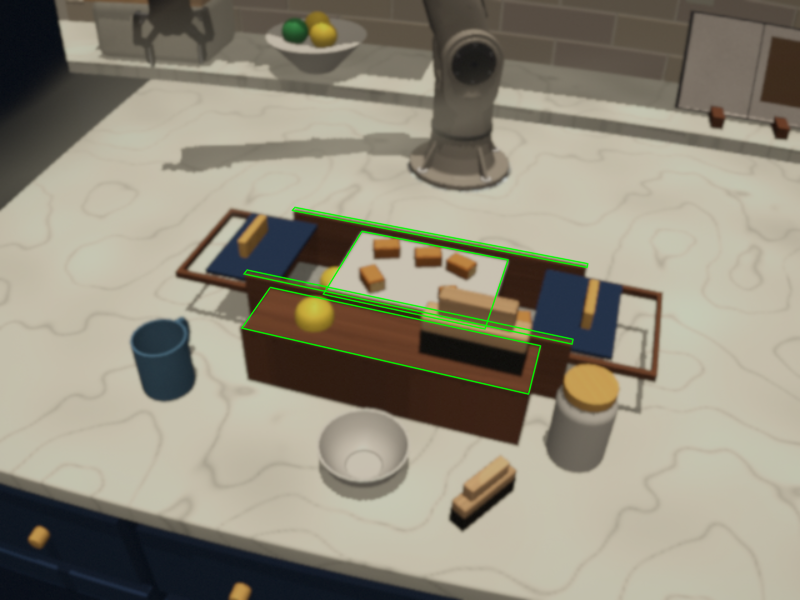

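Run:
```python
from h import *
im=cv2.imread('pics/a_top.png')
cv2.imwrite('pics/br1.png',cv2.resize(im[140:210,195:310],None,fx=6.5,fy=6.5,interpolation=cv2.INTER_CUBIC))
im=cv2.imread('pics/a_scene.png')
cv2.imwrite('pics/br2.png',cv2.resize(im[220:310,320:440],None,fx=6,fy=6,interpolation=cv2.INTER_CUBIC))
```

```text
(no output)
```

View pics/br1.png

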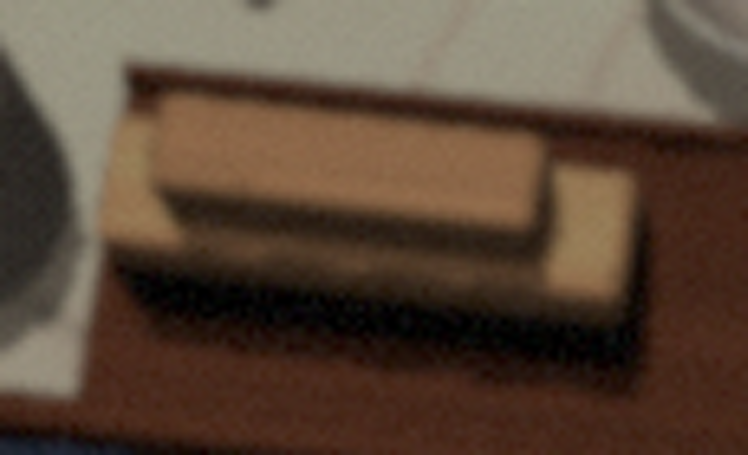

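View pics/br2.png

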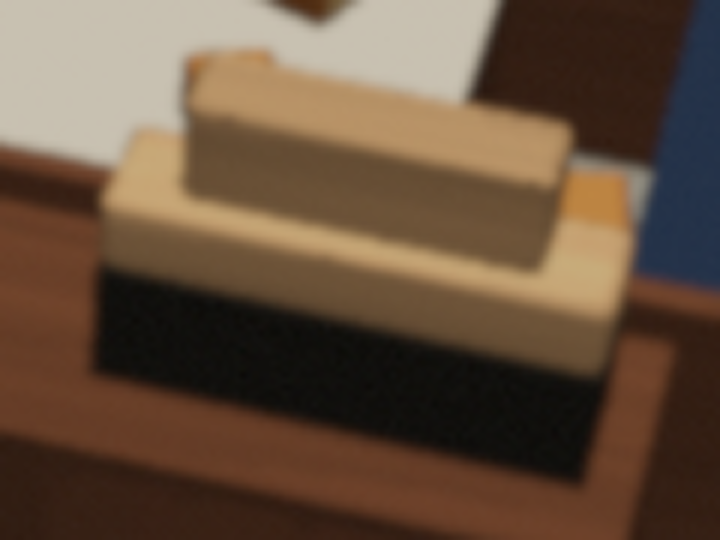

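```bash
cat >> h.py <<'E'
ST=np.array([0.5173,0.0241]);YAW=-3.74
_R=np.array([[np.cos(np.radians(YAW)),-np.sin(np.radians(YAW))],[np.sin(np.radians(YAW)),np.cos(np.radians(YAW))]])
def s2w(x,y,z): return np.r_[_R@[x,y]+ST,z]
def w2s(P): P=np.atleast_2d(P); return np.c_[(P[:,:2]-ST)@_R,P[:,2]]
E
python3 - <<'E'
from h import *
q=np.array([(162,93),(548,135),(528,232),(150,192)])/6.5+[195,140]
p=w2s(unproj(q,.195,'top'));print('rib top',p.round(4),p.mean(0));
q=np.array([(95,372),(582,478)])/6+[320,220]
p=w2s(unproj(q,.095,'scene'));print('bristle far bottom',p.round(4))
q=np.array([(190,110),(545,185),(572,125),(205,60)])/6+[320,220]
p=w2s(unproj(q,.195,'scene'));print('rib scene',p.round(4),p.mean(0))
print('lemon2',w2s(unproj([380.7,196.5],.112,'top')), w2s(unproj([251,254],.112,'scene')))
print('lemon',w2s(unproj([390,305],.025,'top')))
f=lambda q:(np.array(q,float)/1.8+[95,140])
print('pulls',w2s(unproj(f([(135,153),(121,153),(125,237),(108,236)]),.127,'top')).round(4),w2s(unproj(f([(667,213),(682,213),(675,299),(660,298)]),.127,'top')).round(4))
print('cover edges L',w2s(unproj(f([(217,125),(193,291)]),.095,'top')).round(4),'R',w2s(unproj(f([(592,168),(580,336)]),.095,'top')).round(4))
for n,q in dict(can=(172,150),bowl=(321,130),mug=(488,160)).items(): print(n,w2s(unproj(q,.1 if n!='bowl' else .03,'top')).round(3))
E
```

```text
rib top [[0.1529 0.1635 0.195 ]
 [0.1527 0.065  0.195 ]
 [0.1267 0.0666 0.195 ]
 [0.1266 0.1623 0.195 ]] [0.13972299 0.11433037 0.195     ]
bristle far bottom [[0.1598 0.0478 0.095 ]
 [0.1588 0.1854 0.095 ]]
rib scene [[0.1599 0.0696 0.195 ]
 [0.1601 0.1635 0.195 ]
 [0.1341 0.1658 0.195 ]
 [0.1385 0.068  0.195 ]] [0.14812847 0.11672338 0.195     ]
lemon2 [[ 0.1362191  -0.11146617  0.112     ]] [[ 0.15627869 -0.10466989  0.112     ]]
lemon [[-0.04428713 -0.15437518  0.025     ]]
pulls [[ 0.0397  0.2466  0.127 ]
 [ 0.0382  0.2601  0.127 ]
 [-0.0417  0.2419  0.127 ]
 [-0.0426  0.2581  0.127 ]] [[ 0.0391 -0.2638  0.127 ]
 [ 0.0407 -0.278   0.127 ]
 [-0.041  -0.276   0.127 ]
 [-0.0416 -0.2621  0.127 ]]
cover edges L [[ 0.0838  0.1802  0.095 ]
 [-0.0824  0.1774  0.095 ]] R [[ 0.0823 -0.1953  0.095 ]
 [-0.0826 -0.1962  0.095 ]]
can [[0.185 0.277 0.1  ]]
bowl [[0.285 0.013 0.03 ]]
mug [[ 0.231 -0.301  0.1  ]]
```

```bash
cat >> h.py <<'E'
from scipy.optimize import least_squares
def lemon_pts(x,y,z):
    a=np.linspace(0,2*np.pi,48,endpoint=False);L=[]
    for h in (0,.0065,.013): L+=[(x+.027*np.cos(t),y+.027*np.sin(t),z+h) for t in a]
    for e in np.linspace(.1,np.pi/2,8): L+=[(x+.027*np.cos(e)*np.cos(t),y+.027*np.cos(e)*np.sin(t),z+.013+.021*np.sin(e)) for t in a]
    return np.array(L)
def lemon_bbox(im,c,r=25):
    hsv=cv2.cvtColor(im,cv2.COLOR_RGB2HSV);m=((hsv[...,0]>19)&(hsv[...,0]<34)&(hsv[...,1]>120)&(hsv[...,2]>60)).astype(np.uint8)
    b=np.zeros_like(m);cv2.circle(b,(int(c[0]),int(c[1])),r,1,-1);m&=b
    n,l,st,ce=cv2.connectedComponentsWithStats(m);i=1+np.argmax(st[1:,4]);s=st[i]
    return np.array([s[0],s[1],s[0]+s[2],s[1]+s[3]],float)-.5
E
python3 - <<'E'
from h import *
for n,c in(('top',(381,196)),('scene',(251,254))):
    im=cv2.imread(f'pics/a_{n}.png')[:,:,::-1].copy();b=lemon_bbox(im,c)
    def f(x):
        p=proj(lemon_pts(x[0],x[1],.095),n);return np.r_[p.min(0),p.max(0)]-b
    r=least_squares(f,[.65,-.09]);print(n,b,r.x,f(r.x).round(1),w2s(np.r_[r.x,.1]))
E
```

```text
top [365.5 181.5 394.5 211.5] [ 0.6486343  -0.09549943] [-1.  -0.7  1.   0.7] [[ 0.13885595 -0.11077792  0.1       ]]
scene [235.5 235.5 266.5 264.5] [ 0.64895727 -0.09669766] [-0.2 -0.3  0.2  0.2] [[ 0.13925639 -0.11195253  0.1       ]]
```

```bash
cat >> h.py <<'E'
def O(a): return [180,0,YAW+a]   # a=0: jaws along station y ; a=90: along station x
def tp(): return w2s(robot.current_tool_pos())[0].round(4)
E
python3 - <<'E'
from h import *
print(robot.tip_reach, robot.current_eef_rot())
J=robot.current_joint_positions()
for nm,p,a in [('lem',(.139,-.1115,.111),0),('drop',(.03,-.158,.07),90),('drop',(.03,-.158,.07),-90),('pullR',(0,-.27,.118),0),('pullL',(0,.307,.118),0),('pullL',(0,.307,.118),180),('br',(.142,.115,.181),90),('br',(.142,.115,.181),-90),('sw',(0,-.145,.181),0),('sw',(0,.15,.181),0),('sw',(0,-.145,.181),180)]:
    q=robot.inverse_kinematics(s2w(*p),O(a)); print(nm,a,None if q is None else np.round(q))
robot.move_to(s2w(.139,-.1115,.2),O(0))
fingers.gripper_to(1.0)
robot.line_to(s2w(.139,-.1115,.111),velocity=.1,f_stop=10)
print(tp(),robot.current_contact_force())
fingers.gripper_to(0.3,30)
print(robot.current_finger_gap(),robot.current_contact_force(),robot.current_time_s())
robot.line_to(s2w(.139,-.1115,.22),velocity=.15)
print(robot.current_finger_gap(),tp(),robot.current_contact_force(),robot.current_joint_positions())
snap('scene','lem1')
E
```

```text
0.017 [1.79998153e+02 2.79638503e-03 1.92436715e+01]
lem 0 [ 18.  37. -17.  79.  11.  66. -95.]
drop 90 [ 36.  32. -32.  98.  20.  56.  -8.]
drop -90 [  14.   28.   -2.   99.    1.   53. -172.]
pullR 0 [ 32.  25. -11.  96.   5.  60. -74.]
pullL 0 [  -5.   41.  -47.   82.   31.   70. -149.]
pullL 180 [ -3.  42. -51.  82.  34.  72.  29.]
br 90 [ 12.  43. -47.  68.  30.  81. -35.]
br -90 [ 18.  49. -62.  68.  42.  86. 139.]
sw 0 [ 28.  19. -21.  96.   7.  66. -89.]
sw 0 [  17.   30.  -54.   90.   25.   72. -135.]
sw 180 [ 40.  21. -37.  96.  14.  67.  86.]
[ 0.1397 -0.1114  0.1119] [-0.49486077  0.66090599  0.62504153]
0.6095712361794287 [-1.08761748 -0.54034924  3.89921223] 4.925
0.6082574826735729 [ 0.1381 -0.1116  0.2184] [-1.01774107 -0.00457661 -0.91427545] [ 18.22996854  32.79352371 -19.09244805  69.99623885  10.39185528
  79.01450223 -93.76054868]
```

View pics/lem1.png

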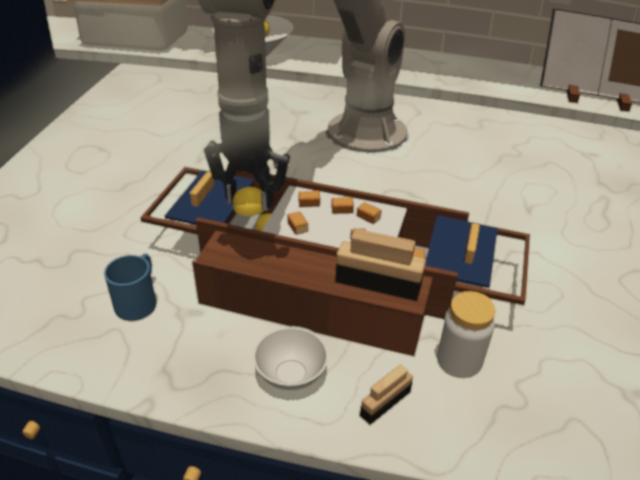

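The lemon half hangs between the jaws at (250,202). Next I'll drop it in the right compartment.

Run:
```python
from h import *
robot.move_to(s2w(.03,-.158,.2),O(90))
robot.line_to(s2w(.03,-.158,.075),velocity=.1,f_stop=12)
print(tp(),robot.current_finger_gap())
fingers.gripper_to(.76); robot.pause(.4)
robot.line_to(s2w(.03,-.158,.24),velocity=.2)
robot.move_to(s2w(0,.05,.3),O(0))
im=snap('top','drop',(95,140,525,350),1.8)
for l in('lemon','cover_right'): print(l,[(np.round(d['rect']).tolist(),round(d['p'],2)) for d in recognise(l,'top')])
print(robot.current_time_s())
```

```text
[ 0.029  -0.158   0.0764] 0.6133773067363893
lemon [([394.0, 269.0, 28.0, 24.0], 0.75), ([392.0, 305.0, 28.0, 29.0], 0.73), ([309.0, 252.0, 418.0, 189.0], 0.24)]
cover_right [([452.0, 284.0, 75.0, 105.0], 0.57)]
11.8667
```

View pics/drop.png

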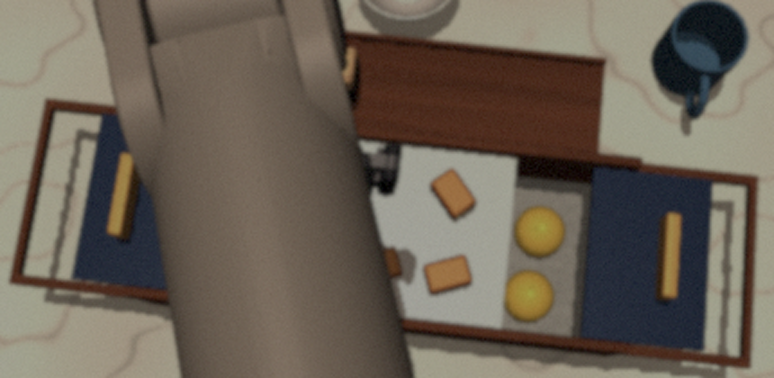

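Run:
```python
from h import *
robot.move_to(s2w(0,-.27,.2),O(0))
fingers.gripper_to(.42)
print('stop',robot.line_to(s2w(0,-.27,.119),velocity=.12,f_stop=10),tp())
fingers.gripper_to(.1,40); print(robot.current_finger_gap(),robot.current_contact_force())
print('stop',robot.line_to(s2w(0,-.187,.119),velocity=.06,f_stop=18),tp(),robot.current_contact_force())
fingers.gripper_to(.42)
print(tp(),robot.current_contact_force())
robot.line_to(s2w(0,tp()[1],.2),velocity=.2)
robot.move_to(s2w(0,.252,.2),O(0))
im=snap('top','covR',(95,140,525,350),1.8)
print('stop',robot.line_to(s2w(0,.252,.119),velocity=.12,f_stop=10),tp())
fingers.gripper_to(.1,40); print(robot.current_finger_gap(),robot.current_contact_force())
print('stop',robot.line_to(s2w(0,.313,.119),velocity=.06,f_stop=18),tp(),robot.current_contact_force())
fingers.gripper_to(.42)
robot.line_to(s2w(0,tp()[1],.2),velocity=.2)
robot.move_to(s2w(-.1,-.05,.35),O(0))
im=snap('top','covL',(95,140,525,350),1.8)
print(robot.current_time_s())
```

```text
stop False [ 0.0007 -0.2702  0.1197]
0.1547225079324691 [-0.80819253 -0.2762413   4.93688353]
stop False [ 0.0008 -0.1962  0.1203] [ -0.46892248 -13.93166791   3.75858135]
[-0.0003 -0.1857  0.1186] [0.65434109 0.2785993  0.1836596 ]
stop False [0.0006 0.2524 0.1198]
0.15303520105018542 [-1.00983845  0.38233577  3.85188744]
stop False [0.0007 0.3089 0.1203] [-3.02363387 -7.85849641 11.61059237]
23.5333
```

View pics/covR.png

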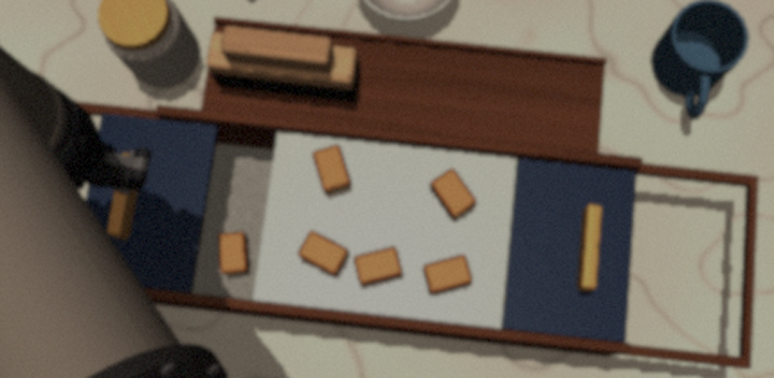

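View pics/covL.png

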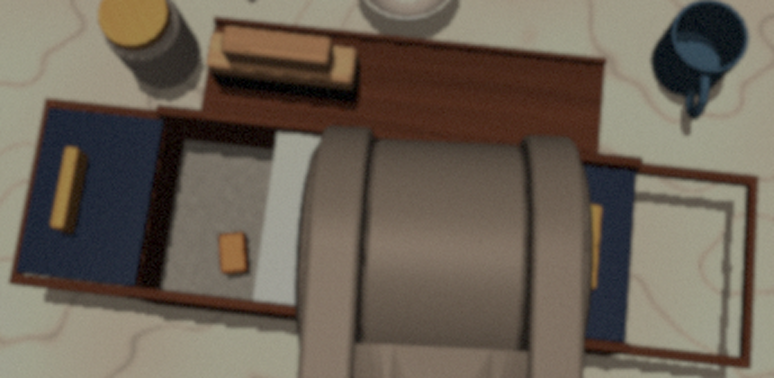

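Run:
```python
from h import *
f=lambda q:(np.array(q,float)/1.8+[95,140])
im=cv2.imread('pics/covR.png');
hsv=cv2.cvtColor(im,cv2.COLOR_BGR2HSV)
def bar(p,x0,x1,y0,y1):
    hsv=cv2.cvtColor(cv2.imread(p),cv2.COLOR_BGR2HSV);m=((hsv[...,0]>10)&(hsv[...,0]<32)&(hsv[...,1]>110)&(hsv[...,2]>90)).astype(np.uint8)
    b=np.zeros_like(m);b[y0:y1,x0:x1]=1;m&=b;pts=np.argwhere(m)[:,::-1].astype(np.float32)
    r=cv2.minAreaRect(pts);return w2s(unproj(f(r[0]),.127,'top'))[0].round(4),np.array(r[1])/1.8
print('before R',bar('pics/drop.png',640,700,190,320),'after R',bar('pics/covR.png',560,620,190,310))
print('before L',bar('pics/drop.png',100,140,140,250),'after L',bar('pics/covL.png',40,95,130,250))
print('edge R',w2s(unproj(f([(517,157),(503,328)]),.095,'top')),'outer',w2s(unproj(f([(636,172),(624,342)]),.095,'top')))
print('crust', w2s(unproj(f([(331,169),(453,194),(323,253),(378,266),(447,274)]),.114,'top')).round(3))
```

```text
before R (array([-0.0003, -0.2701,  0.127 ]), array([ 8.56906149, 46.89704047])) after R (array([-0.0004, -0.1946,  0.127 ]), array([ 8.98006651, 46.89590454]))
before L (array([-0.0011,  0.2536,  0.127 ]), array([ 8.24262778, 45.95948537])) after L (array([-0.001 ,  0.3087,  0.127 ]), array([ 8.10819043, 46.07635074]))
edge R [[ 0.08497767 -0.12061525  0.095     ]
 [-0.08338272 -0.12256898  0.095     ]] outer [[ 0.08314245 -0.23889813  0.095     ]
 [-0.08359378 -0.23835411  0.095     ]]
crust [[ 0.048  0.059  0.114]
 [ 0.037 -0.061  0.114]
 [-0.034  0.056  0.114]
 [-0.04   0.002  0.114]
 [-0.04  -0.064  0.114]]
```

Run:
```python
from h import *
robot.move_to(s2w(.142,.1145,.25),O(90))
fingers.gripper_to(.7)
print('stop',robot.line_to(s2w(.142,.1145,.179),velocity=.1,f_stop=10),tp())
fingers.gripper_to(.1,100); print(robot.current_finger_gap(),robot.current_contact_force(),tp())
print(robot.current_tool_pos()[2])
robot.line_to(s2w(.140,.1145,.30),velocity=.15)
print(robot.current_finger_gap(),robot.current_contact_force(),tp(),robot.current_time_s())
snap('scene','br3')
```

```text
stop False [0.1424 0.1148 0.1798]
0.2888375419561787 [ 2.81843170e-03 -5.46570925e-01  3.53795521e+00] [0.1424 0.1148 0.1801]
0.18012675523600358
0.28961072849461117 [ 0.7460779  -0.12956462 -1.77014883] [0.1396 0.1141 0.2984] 27.3
```

View pics/br3.png

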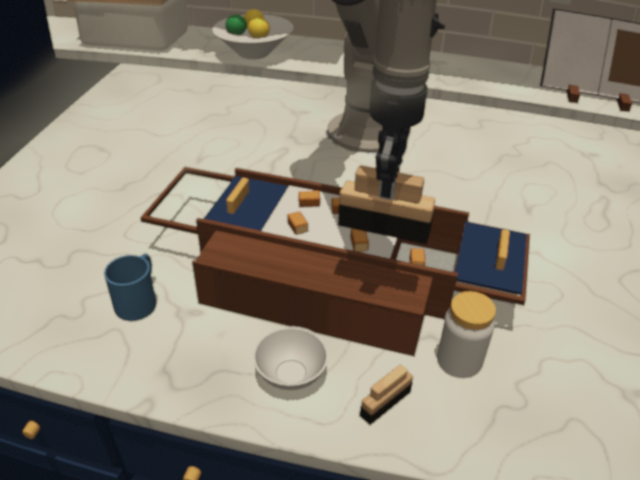

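Run:
```python
from h import *
y0=-.145
robot.move_to(s2w(0,y0,.30),O(0))
print(robot.current_joint_positions().__class__, np.round(robot.current_joint_positions()),tp())
robot.line_to(s2w(0,y0,.2),velocity=.15,f_stop=10)
print(tp(),robot.current_contact_force())
print('stop',robot.line_to(s2w(0,y0,.184),velocity=.05,f_stop=8),tp(),robot.current_contact_force(),robot.current_time_s())
snap('scene','sw0')
```

```text
<class 'numpy.ndarray'> [ 38.  16. -34.  84.   9.  82. -90.] [ 0.0005 -0.1434  0.3   ]
[ 0.001  -0.1444  0.2009] [ 0.41820431 -0.42456562 -2.52062568]
stop False [-0.0002 -0.1451  0.1837] [-0.93000969  0.03052044 -2.4815635 ] 29.7667
```

View pics/sw0.png

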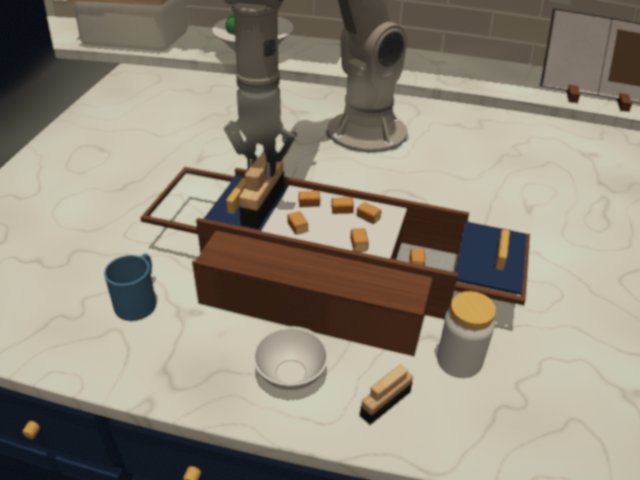

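Brush stands across the board behind all five crusts. I'll sweep now.

Run:
```python
from h import *
print('stop',robot.line_to(s2w(0,.03,.183),velocity=.07,f_stop=25),tp(),robot.current_contact_force())
snap('scene','sw1',(120,140,560,340),1.8)
print('stop',robot.line_to(s2w(0,.10,.183),velocity=.05,f_stop=25),tp(),robot.current_contact_force())
print(robot.current_time_s(),robot.current_finger_gap())
snap('scene','sw2',(120,140,560,340),1.8)
```

```text
stop False [0.     0.0298 0.183 ] [ 0.43438644  0.02931115 -2.57609695]
stop False [1.00e-04 9.95e-02 1.83e-01] [-0.15708641  0.40420508 -2.22160167]
34.0667 0.2855317993315015
```

View pics/sw1.png

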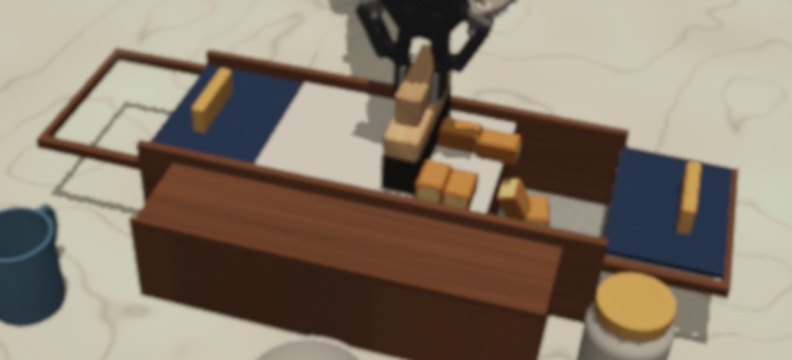

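View pics/sw2.png

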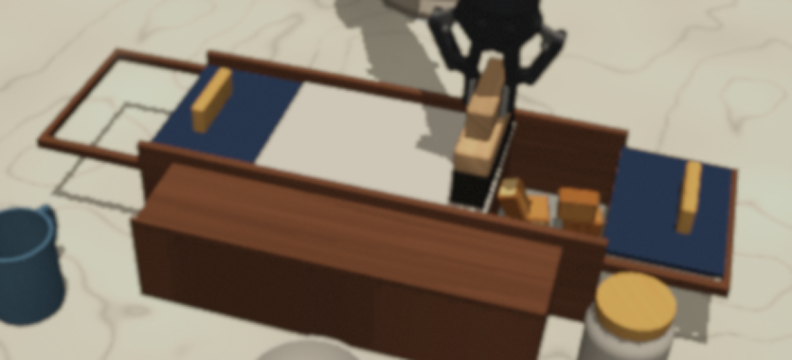

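Run:
```python
from h import *
print('stop',robot.line_to(s2w(0,.135,.183),velocity=.05,f_stop=12),tp(),robot.current_contact_force())
robot.line_to(s2w(0,.03,.183),velocity=.1)
robot.line_to(s2w(0,-.10,.20),velocity=.15)
robot.pause(.3)
im=snap('top','sw3',(95,140,525,350),1.8)
snap('scene','sw4',(120,140,560,340),1.8)
print(robot.current_time_s(),robot.current_finger_gap())
```

```text
stop False [1.000e-04 1.346e-01 1.829e-01] [-0.2927673  -1.45014984 -2.1064301 ]
37.5917 0.2857905805070243
```

View pics/sw3.png

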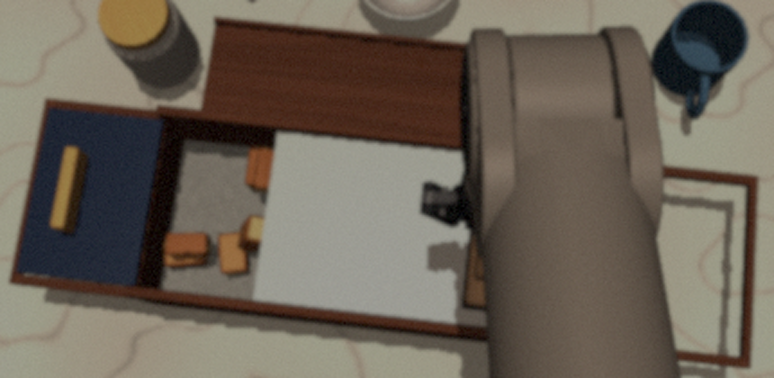

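View pics/sw4.png

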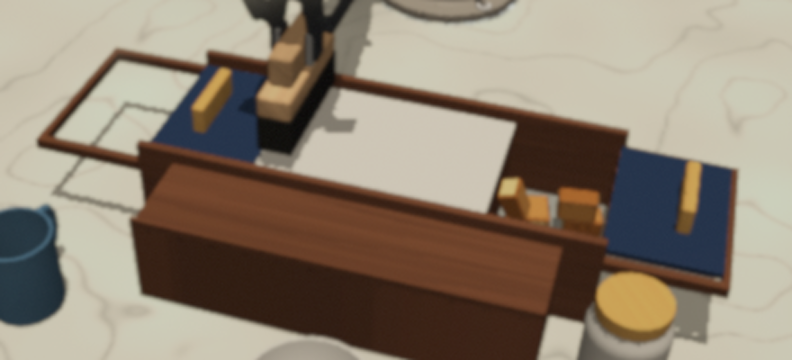

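Run:
```python
from h import *
im=cv2.imread('pics/sw3.png')[120:310,150:290];cv2.imwrite('pics/sw3z.png',cv2.resize(im,None,fx=3,fy=3,interpolation=cv2.INTER_CUBIC))
robot.line_to(s2w(0,-.05,.30),velocity=.15)
robot.move_to(s2w(.142,.1,.30),O(90))
robot.line_to(s2w(.142,.1,.2),velocity=.12)
print(tp())
print('stop',robot.line_to(s2w(.142,.1,.177),velocity=.03,f_stop=5),tp(),robot.current_contact_force())
fingers.gripper_to(.7); print(tp())
robot.line_to(s2w(.142,.1,.30),velocity=.12)
robot.move_to(s2w(0,.306,.22),O(0))
robot.pause(.2)
snap('scene','pl1'); 
print(robot.current_time_s())
```

```text
[0.1425 0.1003 0.2012]
stop True [0.1418 0.0997 0.1801] [-0.70701167 -0.59930946  5.0873933 ]
[0.1408 0.0991 0.1782]
44.7
```

View pics/sw3z.png

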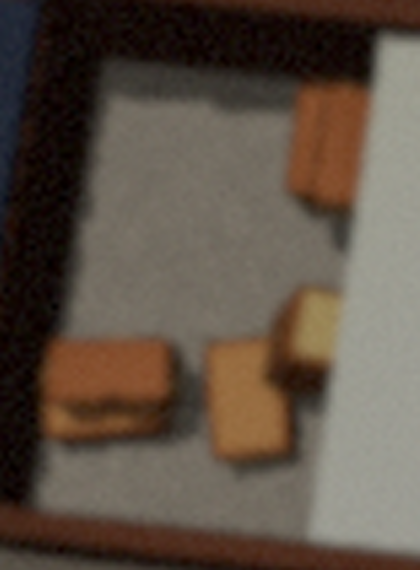

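View pics/pl1.png

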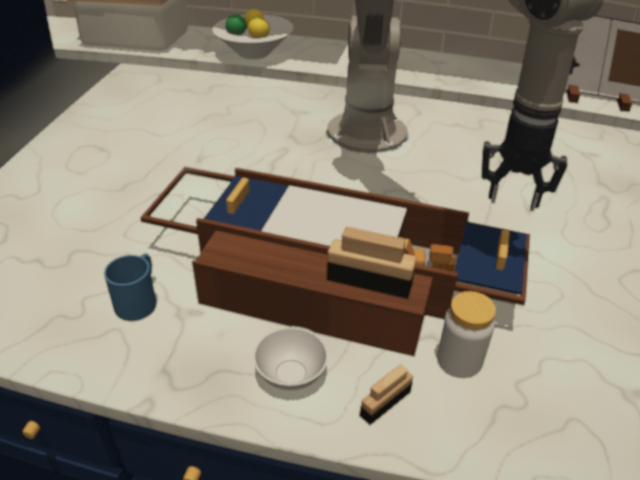

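Board is clear, six crusts are in the compartment (two pairs, one flat, one upright), and the brush is upright on its ledge. Next I'll shut the left cover.

Run:
```python
from h import *
fingers.gripper_to(.42)
print('stop',robot.line_to(s2w(0,.308,.119),velocity=.12,f_stop=10),tp())
fingers.gripper_to(.1,40); print(robot.current_finger_gap())
print('stop',robot.line_to(s2w(0,.186,.119),velocity=.06,f_stop=18),tp(),robot.current_contact_force())
fingers.gripper_to(.42)
robot.line_to(s2w(0,tp()[1],.22),velocity=.15)
robot.move_to([.30,-.3,.35],O(0)); robot.pause(.3)
im=snap('top','fin',(95,140,525,350),1.8); snap('scene','fin2')
print(robot.current_time_s(),robot.current_tool_pos())
f=lambda q:(np.array(q,float)/1.8+[95,140])
def bar(p,x0,x1,y0,y1):
    hsv=cv2.cvtColor(cv2.imread(p),cv2.COLOR_BGR2HSV);m=((hsv[...,0]>10)&(hsv[...,0]<32)&(hsv[...,1]>110)&(hsv[...,2]>90)).astype(np.uint8)
    b=np.zeros_like(m);b[y0:y1,x0:x1]=1;m&=b;pts=np.argwhere(m)[:,::-1].astype(np.float32)
    r=cv2.minAreaRect(pts);return w2s(unproj(f(r[0]),.127,'top'))[0].round(4),np.array(r[1])/1.8
print(bar('pics/fin.png',560,620,190,310),bar('pics/fin.png',170,225,150,260))
```

```text
stop False [0.0005 0.3086 0.12  ]
0.15482981330967102
stop False [0.0005 0.1935 0.1203] [ 4.09293539 11.87392538 -0.22835335]
52.1833 [ 0.30014337 -0.29988967  0.34991958]
(array([-0.0003, -0.1947,  0.127 ]), array([ 8.4309011 , 46.70639886])) (array([-0.0005,  0.194 ,  0.127 ]), array([ 8.03728263, 45.84904565]))
```

View pics/fin.png

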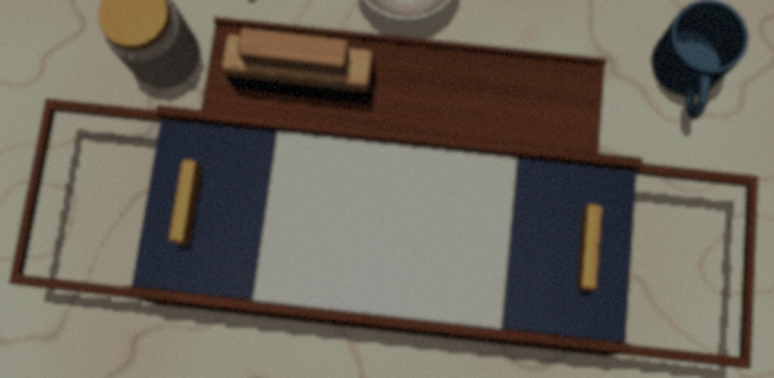

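View pics/fin2.png

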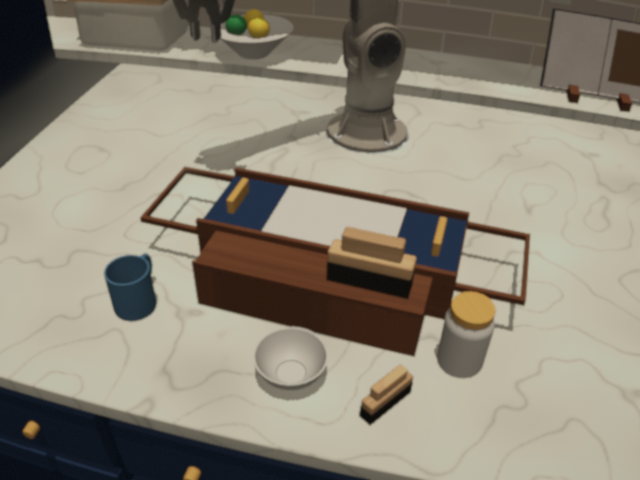

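```bash
python3 -c "
from h import *
workorder.close_job(); print(robot.current_time_s())"
```

```text
the job is handed in; nothing more can be done
the job is handed in; nothing more can be done
```

The bread station is cleared and the job is handed in, at about 52 s of the 192 s allowed; no verdict is reported.

- **Lemon side (right):** I put the spare lemon half in beside the other one, and both show in the picture taken before I shut that cover.
- **Crust side (left):** I slid its cover fully open, then swept all five crusts off the board in one pass with the larger brush. Six crusts (five plus the one already there) lay in the compartment before I shut the cover.
- **Covers:** In the last picture the two pulls sit at station y = +0.194 and −0.195 m. The left cover travelled 115 mm back from fully open. Neither cover shows a gap to the board.
- **Brush and bystanders:** The brush stands upright on its ledge, about 15 mm from where it started. The canister, bowl and mug look unmoved, and the robot is clear of everything.
- **Disagreement:** The two cameras differed by about 8 mm on the brush's position across the ledge. I went with the top camera, since the brush's bristle edge in the other picture agreed with it, and the grasp succeeded. No check failed.

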